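Pack the sharpening kit into its case and shut the lid

ROBOT

A 6-joint arm with a two-finger parallel gripper is mounted at the origin on a cart in front of the work surface, level with it; the furniture and walls round the work are solid. World frame = base frame: x ahead of the robot, y to its left, z up, the work surface at z = 0. Lengths are in mm, angles in rad, forces in N, time in s.
With the tool pointing down it reaches from about 350 to 875 mm from the base axis. Payload 4.2 kg.
Tool frame: the origin (TCP) lies midway between the tips of the shut fingers; the grasp point (between the pads) lies 19 mm behind it (arm.grasp_offset is the distance from the TCP to the grasp point, in mm); z points along the fingers, y is the line along which they close (so a half turn about z gives the same grasp; the last joint's range is limited). The gripper opens to 85 mm and grips with 20 to 120 N. Pads are 22 mm wide; open, the fingers measure 114 mm over their backs; the gripper's body (76 mm by 85 mm) begins 54 mm behind the grasp point. The pads swing forward as they close: fully open they stand 13 mm farther back than shut.
Start: joints at [1.419, 0.385, 0.008, 0, -1.194, -0.259], TCP at [249.556, 572.993, 231.312] pointing down, gripper open.
Joint ranges: [-3.14, 3.14], [-1.21, 2.06], [-1.07, 1.41], [-3.16, 2.05], [-2.99, -0.16], [-3.1, 3.1]. Speed limits (rad/s): [2.79, 2.79, 3.14, 3.14, 3.14, 3.14].

INTERFACE

Orientations are given as a unit quaternion [x, y, z, w].
In Python, from bench import arm gives the robot as it stands. The module is installed in compiled form; this text tells all that it offers.
- The arm moves only by the tool servo_tool, never from a script. Its argument "increments" is a list of rows, each a list of 7 numbers: the opening, from 0 (shut) to 1 (fully open), then the shift along the tool's x, y, z in m, then the turn, a rotation vector about the tool's x, y, z in degrees. In form: [[grip, x, y, z, ax, ay, az], ...]. A call has 1 to 12 rows; each row is the pose to reach, as a shift and turn from the pose commanded when the call began, along the tool's axes at that moment; what a row does not reach only later rows make up. A row lasts 1/8 s, in which the tool goes at most 62.5 mm and 10.7 degrees, less where a joint would pass 70% of its speed; a pose out of reach is approached as far as the arm can. A call with a gripper value outside its range is refused whole. The fingers move at their own pace and stop on an object; the grip force is fixed at half the most. Time passes only in rows, so rows that repeat a pose let the fingers close. It gives the time, the measured TCP pose, the force, the opening and the grip force at its end, in the units of the state.
- arm.read_state(): the state, without advancing time (a new reading comes with each control period).
- arm.get_image(name): name is "side" or "top" or "wrist"; returns a dict with "color" (480x640x3 uint8, red, green, blue), "fx", "fy", "cx", "cy" (pixels), "rvec" (rotation vector, rad) and "tvec" (3), from world to camera coordinates, as OpenCV has them; the wrist camera has in their place "hand_eye" (4x4, takes a point from camera to tool coordinates, whose origin is the TCP and whose axes are the flange's). Camera axes: x right, y down, z forward; pixel columns grow to the right and rows downward; lengths in mm; the calibration is good to about 2 mm. The wrist camera is an equidistant fisheye: a pixel r from the principal point sees the ray r / f radians off the axis. A picture is of the moment at which its call begins: read the wrist's pose just before it. There is no depth.
- arm.job_done(): hands the job in; it is judged then, once.
Trained networks look in the newest picture that a camera, given by its name, has taken for a name from the list of things; names that differ only in an ending like _2 or _b are one class to them, and where a whole thing is asked for, a point or a joint stands for the part that bears it (a point fixed in the world has none). Each returns a list of dicts, best first, with "p" (0 to 1); they miss things now and then, are a little off and sometimes report something else, mostly with a low value. They report only what shows in the picture. A call takes as long as a camera call.
- arm.look_for(camera, thing): "box" ([centre column, centre row, width, height] in pixels, round what is visible of it).
- arm.spot_point(camera, thing): "centre" ([column, row] in pixels: a listed point, or the origin of a listed thing).
The state is a dict: "clock": time; "joints": joint angles; "joint_vel": joint speeds; "joint_efforts": joint torques, N m; "position": TCP position; "ee_rot": TCP orientation; "contact_force": force on the tool from outside, world axes, zero at the start; "wrist_torque": the same for the moment, N m; "gripper_width": finger opening in mm; "grasp_force": force on a finger pad.
Only numpy, scipy, OpenCV 4.12 (cv2) and the standard library are available. Lean on these libraries where they do the work, as an engineer would, in place of code of your own. Each camera call takes 0.05 s, during which the arm holds its last target. There are 200 camera calls.

TASK

Pack the sharpening kit so that its green case will shut: turn the leather-topped strop block so that it lies beside the tin, both against the back wall, then slide the oilstone box in through the open front until it is home in front of them, and close the lid fully. Everything must lie flat in the case; do not tip the oilstone box over, and leave the chisel and the loose oak strip where they lie.

Things in the scene. Friction and masses are not known exactly. Their poses are not given: they have to be found in the camera images.
- case: Low plywood bench riser, its top 58 mm above the table, with a green case on its back half; fixed. Origin: on the table under the case; +x: to its back wall, +y: its left. The riser's top is the case's floor and runs to x = -210 as an apron. Inside: y -105 to +105, x -66 (open front) to +70 (back wall); walls 8 thick, tops 109 mm above the table; side walls splay 4 mm outward at the front.
- case_lid (a joint): Lid hinge, rad: 0 = shut, about 1.85 = open, leaning back past upright (limit 2.0). A friction hinge: the lid stays at any angle, and 1 to 5 N at its free edge moves it either way. The hinge line lies along the case's y at x = +78, z = +109 mm; the lid reaches 153 mm from it, is 230 wide, with its outer face 9 mm above the hinge line when shut. A 30 mm deep front lip hangs from its free edge.
- lid_edge (a point): Middle of the lid's free edge, on its outer face (top of the front lip): at x = -75, z = +118 mm in the case's frame when shut. With the lid open it is the highest point, about 260 mm above the table.
- strop_block: Strop: light wooden block with a brown leather top, 58 (own x) by 112 (own y) by 34 mm high, about 0.2 kg. Origin: centre of its underside, z up. It starts on the case's floor lying front to back, beside the tin, on either side of it; it may be gripped across its 58 mm width.
- tin: Blue tin of honing compound with a bare metal lid, 58 (own x) by 62 (own y) by 37 mm high, 0.2 kg. Origin: centre of its underside. It starts on the case's floor, square to within about 7 degrees, a few centimetres short of the back wall.
- oilstone_box: Dark brown wooden box holding an oilstone, its lid fixed shut, 190 mm long (own y), 66 wide (own x, from -35 to +31 from the origin), 45 high, about 0.7 kg. Origin: on its underside. It starts on the apron in front of the open side of the case, roughly parallel to it.
- chisel_wide: Wide chisel with a wooden handle, 272 mm long, lying on the table beyond the case, near the tarpaulin. A bystander, not to be moved.
- oak_strip_b: Thin oak strip, 24 by 150 by 19 mm, lying on the table beyond the case. A bystander, not to be moved.

How it is judged:
By the outcome, as a careful person would: the job done as asked, in the order asked, and still so for the second after the job is handed in, with the robot touching nothing.
It also fails if it takes over 72 s, if anything falls off the work surface, if the arm or the gripper's body presses on something with over 40 N, if the wrist force passes 120 N, or if a joint passes its speed limit or range.

## Working session

There is one attempt and no reset: what is moved stays moved. The work goes in short steps, Python scripts to look and compute and a tool call to move; the robot and the scene stay as the last step left them, time stands still between calls to the robot, and variables do not carry over. Pictures are saved under pics/ and viewed, at most 10 in all, crops included, and the job is handed in when it is done.

Besides the shell and the picture viewer there is one more tool, called after "Emit:" as name(argument=value, ...) on one line, values as JSON. servo_tool: Moves the arm, as the interface text tells. Its arguments: {"type":"object","properties":{"increments":{"type":"array","items":{"type":"array","items":{"type":"number"}}}},"required":["increments"]}

```bash
mkdir -p pics; cat > h.py <<'E'
import numpy as np, cv2
from scipy.spatial.transform import Rotation as R
from bench import arm
def pix2plane(im,uv,z):
    Rm=cv2.Rodrigues(np.array(im["rvec"],float))[0]; t=np.array(im["tvec"],float).ravel()
    d=Rm.T@np.array([(uv[0]-im["cx"])/im["fx"],(uv[1]-im["cy"])/im["fy"],1]); c=-Rm.T@t
    return c+d*(z-c[2])/d[2]
def proj(im,P):
    Rm=cv2.Rodrigues(np.array(im["rvec"],float))[0]; t=np.array(im["tvec"],float).ravel()
    q=(Rm@np.atleast_2d(P).T).T+t
    return np.c_[q[:,0]/q[:,2]*im["fx"]+im["cx"],q[:,1]/q[:,2]*im["fy"]+im["cy"]]
def save(im,n): cv2.imwrite("pics/"+n,np.ascontiguousarray(im["color"][:,:,::-1]))
E
python3 - <<'E'
from h import *
s=arm.read_state(); print(s)
for c in ["top","side"]:
    im=arm.get_image(c); save(im,c+"0.png")
    Rm=cv2.Rodrigues(np.array(im["rvec"],float))[0]; print(c,"cam at",-Rm.T@np.array(im["tvec"]).ravel(),im["fx"])
    for t in ["case","case_lid","lid_edge","strop_block","tin","oilstone_box","chisel_wide","oak_strip_b"]:
        a=arm.look_for(c,t)[:2]; b=arm.spot_point(c,t)[:2]
        print(t,[(np.round(x["box"]),round(x["p"],2)) for x in a],[(np.round(x["centre"],1),round(x["p"],2)) for x in b])
E
```

```text
{'clock': 0.0, 'joints': array([ 1.41858271e+00,  3.85604537e-01,  6.65936592e-03, -5.32358137e-04,
       -1.19398721e+00, -2.58591897e-01]), 'joint_vel': array([-2.01168863e-05, -1.32982444e-03, -6.70087644e-04, -2.25157568e-03,
        8.78272066e-04, -1.35651097e-04]), 'joint_efforts': array([-1.70599462e-03, -3.92288268e+01,  1.88406676e+01,  4.18607891e+00,
       -4.58289942e-03, -3.75260100e-06]), 'position': array([249.34028448, 572.49063805, 230.20078515]), 'ee_rot': array([ 9.78958294e-01, -2.04057483e-01, -1.90269522e-04,  1.07967059e-03]), 'contact_force': array([-0.19633605,  0.26266723, -0.57303122]), 'wrist_torque': array([-0.01218699, -0.05196611, -0.00332478]), 'grasp_force': 0.0, 'gripper_width': 85.59827230733168}
top cam at [521.88816737  13.8620612  990.06461792] 551.108519734084
case [(array([402., 250., 240., 280.]), 0.63)] [(array([388. , 252.7]), 0.66)]Traceback (most recent call last):
  File "<stdin>", line 7, in <module>
ValueError: it knows: case, chisel_wide, lid_edge, oak_strip, oilstone_box, strop_block, tin
```

```bash
python3 - <<'E'
from h import *
for c in ["top","side"]:
    im=arm.get_image(c); save(im,c+"0.png")
    Rm=cv2.Rodrigues(np.array(im["rvec"],float))[0]; print(c,"cam at",-Rm.T@np.array(im["tvec"]).ravel(),im["fx"])
    for t in ["case","lid_edge","strop_block","tin","oilstone_box","chisel_wide","oak_strip"]:
        a=arm.look_for(c,t)[:2]; b=arm.spot_point(c,t)[:2]
        print(t,[(np.round(x["box"]),round(x["p"],2)) for x in a],[(np.round(x["centre"],1),round(x["p"],2)) for x in b])
        if b and t in("case","strop_block","tin","oilstone_box"): print("   world",pix2plane(im,b[0]["centre"],0 if t=="case" else 58).round())
E
```

```text
top cam at [521.88816737  13.8620612  990.06461792] 551.108519734084
case [(array([401., 251., 241., 284.]), 0.57), (array([358., 172., 148., 132.]), 0.16)] [(array([390. , 253.1]), 0.95)]
   world [617. -89.   0.]
lid_edge [(array([357., 175., 151., 139.]), 0.89)] [(array([347.9, 153.3]), 0.76)]
strop_block [(array([422., 236.,  63.,  75.]), 0.7)] [(array([419.3, 236.4]), 0.88), (array([261.8, 160.2]), 0.3)]
   world [ 639. -134.   58.]
tin [(array([376., 272.,  51.,  50.]), 0.91), (array([208., 183., 117., 105.]), 0.71)] [(array([374. , 269.3]), 0.85), (array([461.6, 314.6]), 0.73)]
   world [584. -55.  58.]
oilstone_box [(array([469., 318., 109., 116.]), 0.81)] [(array([462.6, 316.3]), 0.8)]
   world [ 503. -200.   58.]
chisel_wide [(array([208., 182., 117., 108.]), 0.59)] [(array([207.7, 178.2]), 0.92)]
oak_strip [(array([262., 156.,  72.,  63.]), 0.62), (array([402., 249., 238., 279.]), 0.59)] [(array([260.6, 158. ]), 0.71)]
side cam at [1056.99181837 -554.69273101  593.73582914] 437.0369384180951
case [(array([240., 245., 207., 186.]), 0.66)] [(array([270. , 297.3]), 0.77)]
   world [625. -88.   0.]
lid_edge [(array([327., 223.,  37., 147.]), 0.93), (array([260., 251.,  34.,  32.]), 0.55)] [(array([343.7, 183.3]), 0.84), (array([262.5, 255.5]), 0.59)]
strop_block [(array([253., 284.,  66.,  30.]), 0.66)] [(array([255.1, 292.9]), 0.62)]
   world [ 638. -140.   58.]
tin [(array([261., 249.,  37.,  36.]), 0.64), (array([329., 225.,  40., 144.]), 0.4)] [(array([263.8, 255.6]), 0.61)]
   world [581. -48.  58.]
oilstone_box [(array([172., 279.,  50.,  90.]), 0.57)] [(array([176.8, 281.1]), 0.78)]
   world [ 497. -198.   58.]
chisel_wide [(array([392., 240.,  86.,  26.]), 0.9)] [(array([406.8, 243.1]), 0.93)]
oak_strip [(array([400., 267.,  72.,  19.]), 0.86)] [(array([402. , 271.8]), 0.63)]
```

View pics/top0.png

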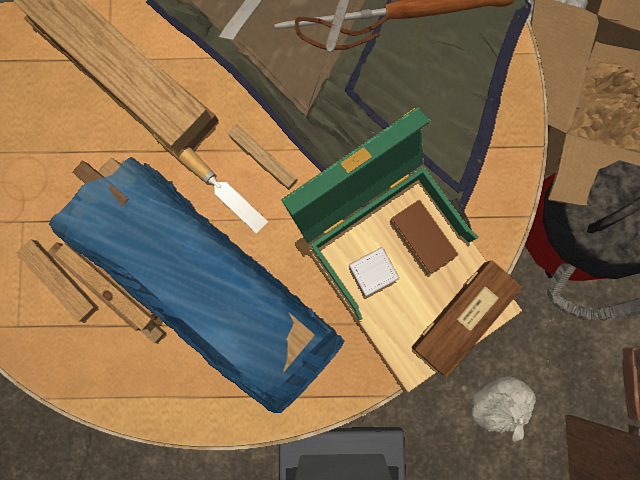

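View pics/side0.png

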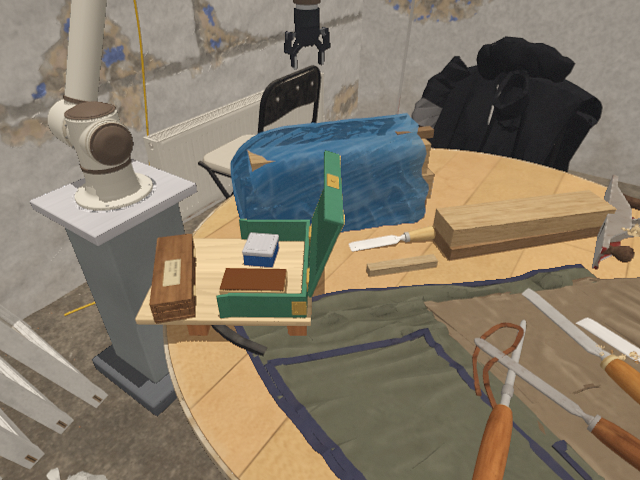

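The top view shows the case at about (390,250), with its back towards the upper left. The tin is at (374,271), the strop at (424,237) and the box at (468,318) on the apron. The side view agrees. Next I'll zoom in for corner measurements.

```bash
python3 - <<'E'
from h import *
im=arm.get_image("top")
c=im["color"][160:400,285:525,::-1]
c=cv2.resize(c,None,fx=2.5,fy=2.5,interpolation=cv2.INTER_CUBIC); cv2.imwrite("pics/crop.png",c)
# segment leather, box, tin
hsv=cv2.cvtColor(im["color"],cv2.COLOR_RGB2HSV)
for p in [(424,237),(374,271),(460,330),(448,343),(490,285),(365,235),(400,340)]: print(p,hsv[p[1],p[0]])
# straight side wall: case axes guess
for nm,uv,z in [("strop TL",(0,0),92)]: pass
E
```

```text
(424, 237) [ 11 149 120]
(374, 271) [ 18  17 225]
(460, 330) [ 13 152 116]
(448, 343) [ 13 159 111]
(490, 285) [ 13 161 114]
(365, 235) [ 21 102 245]
(400, 340) [ 19 111 233]
```

View pics/crop.png

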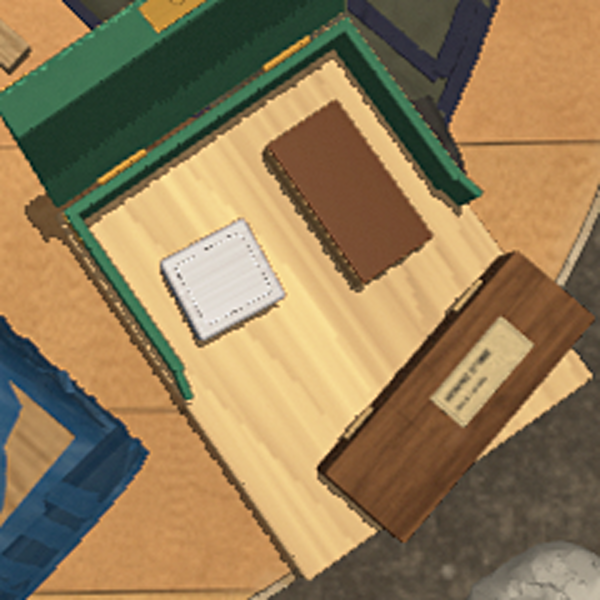

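```bash
cat > m.py <<'E'
from h import *
from scipy.optimize import least_squares
def fit(im,model,uv,x0):
    model=np.array(model,float); uv=np.array(uv,float)
    def P(p):
        c,s=np.cos(p[2]),np.sin(p[2]); return np.c_[p[0]+c*model[:,0]-s*model[:,1],p[1]+s*model[:,0]+c*model[:,1],model[:,2]]
    r=least_squares(lambda p:(proj(im,P(p))-uv).ravel(),x0,x_scale=[100,100,1]); return r.x,r.fun.reshape(-1,2)
def loc(C,p):
    d=np.array(p[:2])-C[:2]; c,s=np.cos(C[2]),np.sin(C[2]); return np.array([c*d[0]+s*d[1],-s*d[0]+c*d[1]])
E
python3 - <<'E'
from m import *
im=arm.get_image("top")
f=lambda L:np.array(L)/2.5+[285,160]
C,r=fit(im,[[-66,117,109],[-66,-117,109],[70,-105,109],[70,105,109]],f([[187,400],[482,192],[342,36],[84,213]]),[620,-89,.6])
print("case",C.round(3),np.degrees(C[2]),r.round(1).tolist())
print("apron corners local",[loc(C,pix2plane(im,u,58)).round() for u in f([[305,580],[592,375]])])
def box(hx,hy,z,o=0): return [[hx-o,hy,z],[hx-o,-hy,z],[-hx-o,-hy,z],[-hx-o,hy,z]]
for n,b,uv,g in [("strop",box(29,56,92),[[265,148],[365,283],[432,235],[337,100]],[640,-134,2.2]),
 ("tin",box(29,31,95),[[162,262],[242,219],[285,295],[205,343]],[584,-55,.6]),
 ("oil",[[31,95,103],[31,-95,103],[-35,-95,103],[-35,95,103]],[[320,468],[513,252],[595,319],[402,541]],[500,-200,.7])]:
    p,r=fit(im,b,f(uv),g); print(n,p.round(3),"loc",loc(C,p).round(1),"yaw rel",np.degrees(p[2]-C[2]).round(1),r.round(1).tolist())
print("lid edge?",[loc(C,pix2plane(im,u,260)) for u in [(347.9,153.3)]])
E
```

```text
case [ 6.20052e+02 -8.69890e+01  5.86000e-01] 33.56311881013325 [[-0.4, 0.5], [1.1, -0.0], [1.1, -1.4], [-1.7, 0.8]]
apron corners local [array([-208.,  118.]), array([-208., -117.])]
strop [ 634.625 -137.461   -0.972] loc [-15.8 -50.1] yaw rel -89.2 [[27.6, -20.5], [28.7, -19.5], [-26.7, 20.3], [-29.5, 18.9]]
tin [ 5.77774e+02 -5.30210e+01  4.85000e-01] loc [-16.4  51.7] yaw rel -5.8 [[-0.8, 0.6], [0.4, -0.5], [0.9, 0.2], [-0.5, -0.4]]
oil [ 503.074 -197.549    0.812] loc [-158.6  -27.5] yaw rel 12.9 [[0.0, 1.0], [1.1, -1.3], [0.0, -0.4], [-1.1, 0.7]]
lid edge? [array([133.89485863,   4.05067795])]
```

```bash
cat >> m.py <<'E'
C=np.array([620.05,-86.99,.5858])
def plan(xl,yl,z,rel,s=None):
    """target in case frame; rel = yaw of tool x relative to case x, deg (180 => tool y = case +y)"""
    s=s or arm.read_state(); c,sn=np.cos(C[2]),np.sin(C[2])
    T=np.array([C[0]+c*xl-sn*yl,C[1]+sn*xl+c*yl,z])
    R0=R.from_quat(s["ee_rot"]); a=C[2]+np.radians(rel)
    Rt=R.from_matrix(np.array([[np.cos(a),np.sin(a),0],[np.sin(a),-np.cos(a),0],[0,0,-1]]))
    print("target",T.round(1),"shift m",(R0.inv().apply(T-s["position"])/1000).round(4),"rot",(R0.inv()*Rt).as_rotvec(degrees=True).round(1))
def where(s=None):
    s=s or arm.read_state(); m=R.from_quat(s["ee_rot"]).as_matrix()
    print("t",round(s["clock"],2),"loc",loc(C,s["position"]).round(1),"z",s["position"][2].round(1),"rel",np.degrees(np.arctan2(m[1,0],m[0,0])-C[2]).round(1),"tilt",np.degrees(np.arccos(-m[2,2])).round(2),"F",s["contact_force"].round(1),"w",round(s["gripper_width"],1),"g",round(s["grasp_force"],1),"j",s["joints"].round(2))
E
python3 - <<'E'
from m import *
im=arm.get_image("top")
f=lambda L:np.array(L)/2.5+[285,160]
p,r=fit(im,[[29,56,92],[29,-56,92],[-29,-56,92],[-29,56,92]],f([[337,100],[432,235],[365,283],[265,148]]),[634,-137,.6])
print(p,loc(C,p),np.degrees(p[2]-C[2]),r.round(1).tolist())
where(); plan(-16,-50,200,-180)
E
```

```text
[ 634.35737191 -137.40528679   -0.98632312] [-15.95100213 -49.91961102] -90.07601936702872 [[-0.7, -1.2], [1.6, 0.3], [-0.5, 1.4], [-0.5, -0.6]]
t 1.85 loc [ 56.1 754.8] z 231.3 rel -57.1 tilt 0.0 F [-0.1  0.1 -0.1] w 85.3 g 0.0 j [ 1.42  0.38  0.01 -0.   -1.19 -0.26]
target [ 634.4 -137.5  200. ] shift m [0.6365 0.4977 0.0313] rot [  0.   -0.  122.9]
```

Emit:
servo_tool(increments=[[0.8,0.04,0.03,-0.05,0,0,8],[0.8,0.6365,0.4977,-0.05,0,0,122.9],[0.8,0.6365,0.4977,-0.05,0,0,122.9],[0.8,0.6365,0.4977,-0.05,0,0,122.9],[0.8,0.6365,0.4977,-0.05,0,0,122.9],[0.8,0.6365,0.4977,-0.05,0,0,122.9],[0.8,0.6365,0.4977,-0.05,0,0,122.9],[0.8,0.6365,0.4977,-0.05,0,0,122.9],[0.8,0.6365,0.4977,-0.05,0,0,122.9],[0.8,0.6365,0.4977,-0.05,0,0,122.9],[0.8,0.6365,0.4977,-0.05,0,0,122.9],[0.8,0.6365,0.4977,-0.05,0,0,122.9]])

```text
clock: 3.35
position: [598.9, -72.3, 281.0]
ee_rot: [-0.287, 0.958, -0.0, 0.0]
contact_force: [1.4, 0.7, -0.2]
gripper_width: 68.3
grasp_force: 0.0
```

```bash
python3 - <<'E'
from m import *
where(); plan(-16,-50,130,-180)
E
```

```text
t 3.35 loc [-9.5 24. ] z 281.0 rel -180.3 tilt 0.04 F [ 1.4  0.7 -0.2] w 68.3 g 0.0 j [ 0.15  0.32  0.03  0.   -1.29 -1.14]
target [ 634.4 -137.5  130. ] shift m [ 0.0062 -0.074   0.151 ] rot [-0.   0.  -0.3]
```

Emit:
servo_tool(increments=[[0.8,0.006,-0.06,0.01,0,0,0],[0.8,0.006,-0.074,0.06,0,0,0],[0.8,0.006,-0.074,0.11,0,0,0],[0.8,0.006,-0.074,0.151,0,0,0],[0.8,0.006,-0.074,0.151,0,0,0]])

```text
clock: 3.98
position: [631.6, -135.4, 126.0]
ee_rot: [-0.288, 0.957, 0.001, -0.004]
contact_force: [0.3, 0.8, 1.0]
gripper_width: 68.2
grasp_force: 0.0
```

```bash
python3 - <<'E'
from m import *
where(); plan(-16,-50,62,-180)
im=arm.get_image("wrist"); save(im,"w1.png")
E
```

```text
t 3.98 loc [-17.1 -46.7] z 126.0 rel -180.0 tilt 0.48 F [0.3 0.8 1. ] w 68.2 g 0.0 j [ 0.04  0.51 -0.07 -0.   -1.   -1.02]
target [ 634.4 -137.5   62. ] shift m [-0.0016 -0.0036  0.064 ] rot [ 0.3 -0.4 -0. ]
```

View pics/w1.png

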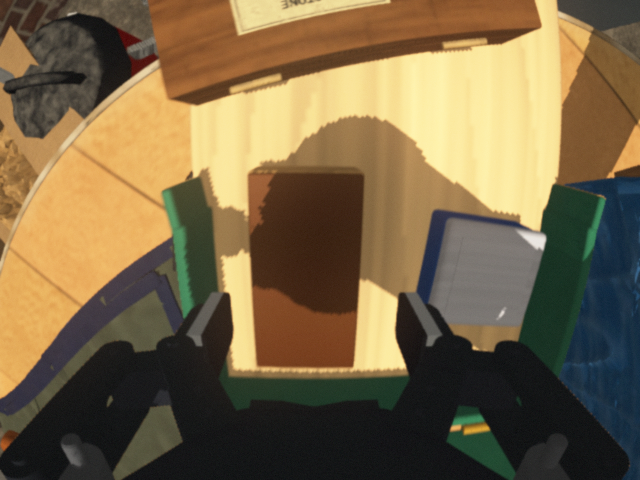

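The wrist view shows the strop at (306,270), lying between the fingers at (215,320) and (415,320). The right wall is at (195,230) and the tin at (485,265). The strop is very slightly left of centre, as computed, so I'll descend and grip.

Emit:
servo_tool(increments=[[0.8,-0.002,-0.004,0.03,0,0,0],[0.8,-0.002,-0.004,0.064,0,0,0],[0.8,-0.002,-0.004,0.064,0,0,0],[0,-0.002,-0.004,0.064,0,0,0],[0,-0.002,-0.004,0.064,0,0,0],[0,-0.002,-0.004,0.064,0,0,0],[0,-0.002,-0.004,0.064,0,0,0]])

```text
clock: 4.9
position: [639.8, -137.5, 68.8]
ee_rot: [-0.289, 0.957, -0.001, 0.002]
contact_force: [-0.2, 1.0, 5.7]
gripper_width: 56.4
grasp_force: 68.4
```

```bash
python3 - <<'E'
from m import *
where(); plan(-16,-50,130,-180); plan(20,-46,130,-90)
E
```

```text
t 4.9 loc [-11.4 -53. ] z 68.8 rel -180.0 tilt 0.31 F [-0.2  1.   5.7] w 56.4 g 68.4 j [ 0.04  0.58 -0.11  0.   -0.88 -1.02]
target [ 634.4 -137.5  130. ] shift m [ 0.0043  0.0028 -0.0612] rot [-0.2  0.2  0. ]
target [ 662.1 -114.3  130. ] shift m [-0.0317  0.0068 -0.0611] rot [ -0.3   0.  -90. ]
```

Emit:
servo_tool(increments=[[0,0,0,-0.04,0,0,0],[0,0,0,-0.071,0,0,0],[0,0,0,-0.071,0,0,-10],[0,0,0.013,-0.071,0,0,-90],[0,0,0.013,-0.071,0,0,-90],[0,0,0.013,-0.071,0,0,-90],[0,0,0.013,-0.071,0,0,-90],[0,0,0.013,-0.071,0,0,-90],[0,0,0.013,-0.071,0,0,-90],[0,-0.027,0.013,-0.071,0,0,-90],[0,-0.027,0.013,-0.071,0,0,-90],[0,-0.027,0.013,-0.071,0,0,-90]])

```text
clock: 6.4
position: [652.9, -111.6, 136.4]
ee_rot: [0.881, -0.473, -0.0, 0.0]
contact_force: [-1.0, -0.0, -1.7]
gripper_width: 56.6
grasp_force: 67.4
```

Emit:
servo_tool(increments=[[0,0,0,0,0,0,0],[0,0,0,0,0,0,0]])

```text
clock: 6.65
position: [652.9, -112.0, 136.8]
ee_rot: [0.881, -0.473, -0.0, -0.0]
contact_force: [0.2, -0.3, -2.0]
gripper_width: 56.5
grasp_force: 67.4
```

```bash
python3 - <<'E'
from m import *
where(); plan(16,-39.4,69,-90)
im=arm.get_image("wrist"); save(im,"w2.png")
E
```

```text
t 6.65 loc [ 13.6 -39. ] z 136.8 rel -90.1 tilt 0.0 F [ 0.2 -0.3 -2. ] w 56.5 g 67.4 j [ 0.07  0.52 -0.02 -0.   -1.03  0.51]
target [ 655.2 -111.    69. ] shift m [ 0.0004 -0.0024  0.0678] rot [ 0.   0.  -0.1]
```

View pics/w2.png

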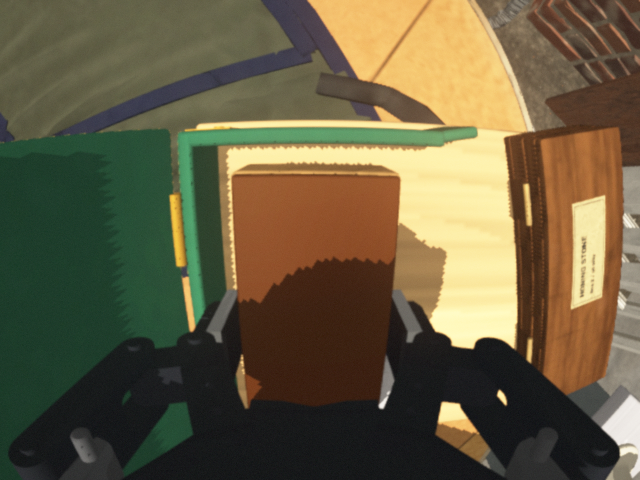

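The strop is held crosswise at (315,290). The right wall at (320,135) and the back wall at (200,250) are clear of it. I'll lower and release.

Emit:
servo_tool(increments=[[0,0,0,0.035,0,0,0],[0,0,0,0.06,0,0,0],[0,0,0,0.067,0,0,0],[0,0,0,0.067,0,0,0]])

```text
clock: 7.2
position: [653.6, -111.9, 70.4]
ee_rot: [0.881, -0.473, 0.0, -0.0]
contact_force: [0.2, 0.4, -2.4]
gripper_width: 56.3
grasp_force: 67.4
```

```bash
python3 - <<'E'
from m import *
where()
E
```

```text
t 7.2 loc [ 14.2 -39.3] z 70.4 rel -90.0 tilt 0.06 F [ 0.2  0.4 -2.4] w 56.3 g 67.4 j [ 0.07  0.59 -0.08  0.   -0.9   0.51]
```

Emit:
servo_tool(increments=[[0.74,0,0,0.001,0,0,0],[0.74,0,0,0.001,0,0,0],[0.74,0,0,-0.05,0,0,0],[0.5,0,0,-0.065,0,0,10],[0.45,0.005,0.054,-0.065,0,0,90],[0.45,0.005,0.054,-0.065,0,0,90],[0.45,0.005,0.054,-0.065,0,0,90],[0.45,0.005,0.054,-0.065,0,0,90],[0.45,0.005,0.054,-0.065,0,0,90],[0.45,0.005,0.054,-0.065,0,0,90],[0.45,0.005,0.054,-0.065,0,0,90],[0.45,0.005,0.054,-0.065,0,0,90]])

```text
clock: 8.7
position: [611.4, -145.9, 135.6]
ee_rot: [-0.287, 0.958, -0.0, 0.001]
contact_force: [-0.2, 0.5, -0.2]
gripper_width: 38.3
grasp_force: 0.0
```

Emit:
servo_tool(increments=[[0.45,0,0,0,0,0,1],[0.45,0,0,0,0,0,0]])

```text
clock: 8.95
position: [611.1, -145.8, 135.1]
ee_rot: [-0.29, 0.957, -0.0, 0.0]
contact_force: [-0.1, -0.1, -0.2]
gripper_width: 38.5
grasp_force: 0.0
```

```bash
python3 - <<'E'
from m import *
where(); plan(-40,-44,64,-180)
im=arm.get_image("wrist"); save(im,"w3.png")
E
```

```text
t 8.95 loc [-40.  -44.1] z 135.1 rel -179.9 tilt 0.04 F [-0.1 -0.1 -0.2] w 38.5 g 0.0 j [ 0.02  0.47 -0.11  0.   -0.99 -1.01]
target [ 611.  -145.8   64. ] shift m [0.0001 0.0001 0.0711] rot [-0.   0.   0.1]
```

View pics/w3.png

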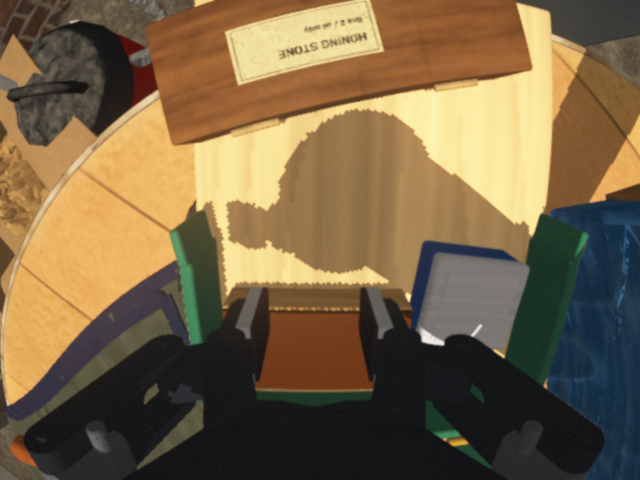

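The strop lies crosswise and flat at (315,350), free of the fingers. The tin is at (475,300), with a small gap between them. Now I'll lower in front of the strop and push it back.

Emit:
servo_tool(increments=[[0.45,0,0,0.04,0,0,0],[0.45,0,0,0.071,0,0,0],[0.45,-0.005,0,0.071,0,0,0],[0.45,-0.013,0,0.071,0,0,0],[0.45,-0.02,0,0.071,0,0,0],[0.45,-0.026,0,0.071,0,0,0],[0.45,-0.031,0,0.071,0,0,0],[0.45,-0.035,0,0.071,0,0,0],[0.45,-0.039,0,0.071,0,0,0],[0.45,-0.039,0,0.071,0,0,0]])

```text
clock: 10.25
position: [644.0, -123.9, 63.6]
ee_rot: [-0.289, 0.957, -0.0, 0.0]
contact_force: [-1.6, -1.2, 1.7]
gripper_width: 38.1
grasp_force: 0.9
```

```bash
python3 - <<'E'
from m import *
where()
E
```

```text
t 10.25 loc [ -0.5 -44. ] z 63.6 rel -180.0 tilt 0.06 F [-1.6 -1.2  1.7] w 38.1 g 0.9 j [ 0.06  0.58 -0.11 -0.   -0.87 -1.04]
```

Pushing lightly with about 2 N of friction. I'll go a few millimetres further until it meets the wall.

Emit:
servo_tool(increments=[[0.45,-0.002,0,0,0,0,0],[0.45,-0.004,0,0,0,0,0],[0.45,-0.004,0,0,0,0,0]])

```text
clock: 10.62
position: [646.2, -122.3, 63.6]
ee_rot: [-0.289, 0.957, 0.0, -0.001]
contact_force: [-4.9, -3.1, 2.6]
gripper_width: 38.9
grasp_force: 2.4
```

```bash
python3 - <<'E'
from m import *
where()
E
```

```text
t 10.62 loc [  2.2 -43.9] z 63.6 rel -180.0 tilt 0.1 F [-4.9 -3.1  2.6] w 38.9 g 2.4 j [ 0.06  0.59 -0.1   0.   -0.88 -1.04]
```

Emit:
servo_tool(increments=[[0.45,-0.002,0,0,0,0,0],[0.45,-0.003,0,0,0,0,0],[0.45,-0.003,0,0,0,0,0]])

```text
clock: 11.0
position: [646.1, -122.3, 63.6]
ee_rot: [-0.288, 0.958, 0.0, -0.004]
contact_force: [-8.8, -7.0, 6.5]
gripper_width: 38.5
grasp_force: 5.6
```

```bash
python3 - <<'E'
from m import *
where()
E
```

```text
t 11.0 loc [  2.2 -43.8] z 63.6 rel -180.1 tilt 0.44 F [-8.8 -7.   6.5] w 38.5 g 5.6 j [ 0.06  0.59 -0.1   0.   -0.89 -1.05]
```

Emit:
servo_tool(increments=[[0.45,0.02,0,0,0,0,0],[0.35,0.04,0,-0.05,0,0,0],[0.3,0.082,0.05,-0.06,0,0,0],[0.3,0.082,0.096,-0.06,0,0,0],[0.3,0.082,0.096,-0.06,0,0,0],[0.3,0.082,0.096,-0.02,0,0,0],[0.3,0.082,0.096,0,0,0,0],[0.3,0.082,0.096,0,0,0,0]])

```text
clock: 12.0
position: [528.1, -85.6, 62.1]
ee_rot: [-0.289, 0.957, 0.0, -0.001]
contact_force: [-0.9, -0.3, -0.2]
gripper_width: 25.8
grasp_force: 0.0
```

```bash
python3 - <<'E'
from m import *
where()
E
```

```text
t 12.0 loc [-75.8  52. ] z 62.1 rel -180.0 tilt 0.11 F [-0.9 -0.3 -0.2] w 25.8 g 0.0 j [ 0.14  0.42 -0.42 -0.   -0.73 -1.13]
```

Emit:
servo_tool(increments=[[0.3,-0.01,0,0,0,0,0],[0.3,-0.017,0,0,0,0,0],[0.3,-0.023,0,0,0,0,0],[0.3,-0.029,0,0,0,0,0],[0.3,-0.036,0,0,0,0,0],[0.3,-0.043,0,0,0,0,0],[0.3,-0.05,0,0,0,0,0],[0.3,-0.057,0,0,0,0,0],[0.3,-0.064,0,0,0,0,0],[0.3,-0.07,0,0,0,0,0],[0.3,-0.075,0,0,0,0,0],[0.3,-0.077,0,0,0,0,0]])

```text
clock: 13.5
position: [592.3, -42.9, 63.7]
ee_rot: [-0.289, 0.957, -0.0, 0.0]
contact_force: [-2.2, -2.5, 2.1]
gripper_width: 25.6
grasp_force: 1.5
```

Emit:
servo_tool(increments=[[0.3,-0.003,0,0,0,0,0],[0.3,-0.005,0,0,0,0,0],[0.3,-0.005,0,0,0,0,0]])

```text
clock: 13.88
position: [593.0, -42.3, 63.7]
ee_rot: [-0.288, 0.958, -0.0, -0.004]
contact_force: [-8.2, -6.9, 6.7]
gripper_width: 25.4
grasp_force: 5.2
```

```bash
python3 - <<'E'
from m import *
where()
E
```

```text
t 13.88 loc [ 2.2 52.2] z 63.7 rel -180.1 tilt 0.44 F [-8.2 -6.9  6.7] w 25.4 g 5.2 j [ 0.2   0.5  -0.27  0.   -0.81 -1.19]
```

Emit:
servo_tool(increments=[[0.3,0.03,0,0,0,0,0],[0.6,0.05,0,-0.05,0,0,0],[1,0.1,-0.04,-0.09,0,0,-12],[1,0.168,-0.08,-0.09,0,0,-103],[1,0.168,-0.08,-0.09,0,0,-103],[1,0.168,-0.08,-0.09,0,0,-103],[1,0.168,-0.08,-0.09,0,0,-103],[1,0.168,-0.08,-0.09,0,0,-103],[1,0.168,-0.08,-0.09,0,0,-103],[1,0.168,-0.08,-0.09,0,0,-103],[1,0.168,-0.08,-0.09,0,0,-103],[1,0.168,-0.08,-0.09,0,0,-103]])

```text
clock: 15.38
position: [501.7, -199.6, 153.8]
ee_rot: [0.93, -0.368, 0.001, -0.001]
contact_force: [0.5, -1.0, 0.4]
gripper_width: 85.4
grasp_force: 0.0
```

Emit:
servo_tool(increments=[[1,0,0,0,0,0,0],[1,0,0,0,0,0,0]])

```text
clock: 15.62
position: [501.0, -199.8, 153.8]
ee_rot: [0.929, -0.371, 0.001, -0.0]
contact_force: [0.4, -0.6, 0.3]
gripper_width: 85.4
grasp_force: 0.0
```

```bash
python3 - <<'E'
from m import *
where(); plan(-160.5,-27.9,66,-77.1)
im=arm.get_image("wrist"); save(im,"w4.png")
E
```

```text
t 15.62 loc [-161.6  -28.2] z 153.8 rel -77.1 tilt 0.07 F [ 0.4 -0.6  0.3] w 85.4 g 0.0 j [-0.08  0.31 -0.31 -0.   -0.94  0.89]
target [ 501.7 -199.    66. ] shift m [-0.0001 -0.001   0.0878] rot [-0. -0.  0.]
```

View pics/w4.png

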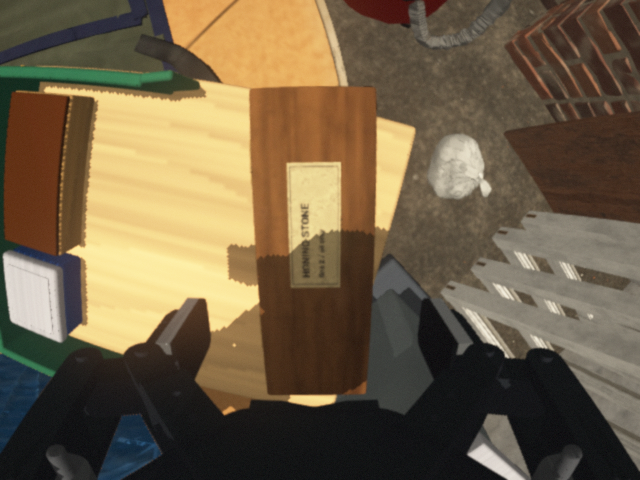

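The box runs along (314,240), centred between the fingers and parallel to them. The strop (50,170) and the tin (35,295) sit side by side at the back wall. I'll grip the box.

Emit:
servo_tool(increments=[[1,0,-0.001,0.05,0,0,0],[1,0,-0.001,0.085,0,0,0],[1,0,-0.001,0.091,0,0,0],[0,0,-0.001,0.091,0,0,0],[0,0,-0.001,0.091,0,0,0],[0,0,-0.001,0.091,0,0,0],[0,0,-0.001,0.091,0,0,0]])

```text
clock: 16.55
position: [502.2, -199.4, 64.2]
ee_rot: [0.929, -0.37, 0.001, -0.0]
contact_force: [-0.5, 0.4, 6.1]
gripper_width: 65.5
grasp_force: 70.6
```

```bash
python3 - <<'E'
from m import *
where(); plan(-160,0,64,-90)
E
```

```text
t 16.55 loc [-160.4  -28.5] z 64.2 rel -77.0 tilt 0.16 F [-0.5  0.4  6.1] w 65.5 g 70.6 j [-0.08  0.42 -0.41  0.   -0.73  0.89]
target [ 486.7 -175.4   64. ] shift m [-0.0277 -0.0068  0.0002] rot [-0.1 -0.1 13. ]
```

Emit:
servo_tool(increments=[[0,-0.005,-0.001,-0.001,0,0,4],[0,-0.014,-0.003,-0.001,0,0,9],[0,-0.022,-0.005,-0.001,0,0,13],[0,-0.028,-0.007,-0.001,0,0,13],[0,-0.028,-0.007,-0.001,0,0,13]])

```text
clock: 17.18
position: [486.0, -174.4, 64.2]
ee_rot: [0.882, -0.472, 0.0, -0.0]
contact_force: [0.7, 2.6, 3.1]
gripper_width: 65.2
grasp_force: 70.3
```

```bash
python3 - <<'E'
from m import *
where(); plan(-160,0,65,-90)
a=arm.look_for("top","oilstone_box"); im=arm.get_image("top"); save(im,"t2.png")
cv2.imwrite("pics/t2c.png",cv2.resize(im["color"][160:400,285:525,::-1],None,fx=2.5,fy=2.5,interpolation=cv2.INTER_CUBIC))
E
```

```text
t 17.18 loc [-160.     1.3] z 64.2 rel -89.9 tilt 0.06 F [0.7 2.6 3.1] w 65.2 g 70.3 j [-0.03  0.39 -0.47 -0.   -0.71  0.62]
target [ 486.7 -175.4   65. ] shift m [ 0.0013 -0.     -0.0008] rot [-0.1 -0.   0.1]
```

View pics/t2c.png

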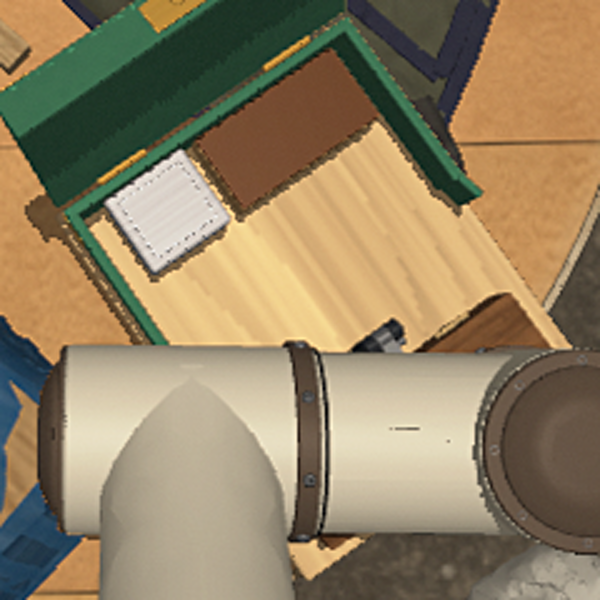

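Strop and tin lie against the back wall at (290,130) and (168,212) in the crop. The box is square on the apron at (505,325). I'll slide it in.

Emit:
servo_tool(increments=[[0,0.001,-0.008,-0.001,0,0,0],[0,0.001,-0.02,-0.001,0,0,0],[0,0.001,-0.034,-0.001,0,0,0],[0,0.001,-0.048,-0.001,0,0,0],[0,0.001,-0.062,-0.001,0,0,0],[0,0.001,-0.075,-0.001,0,0,0],[0,0.001,-0.087,-0.001,0,0,0],[0,0.001,-0.098,-0.001,0,0,0],[0,0.001,-0.107,-0.001,0,0,0],[0,0.001,-0.114,-0.001,0,0,0],[0,0.001,-0.117,-0.001,0,0,0],[0,0.001,-0.117,-0.001,0,0,0]])

```text
clock: 18.77
position: [583.6, -111.0, 64.6]
ee_rot: [0.881, -0.473, -0.0, 0.0]
contact_force: [-0.0, 0.3, -4.7]
gripper_width: 65.3
grasp_force: 69.7
```

```bash
python3 - <<'E'
from m import *
where()
E
```

```text
t 18.77 loc [-43.6   0.2] z 64.6 rel -90.0 tilt 0.01 F [-0.   0.3 -4.7] w 65.3 g 69.7 j [ 0.08  0.5  -0.27 -0.   -0.8   0.5 ]
```

Emit:
servo_tool(increments=[[0,0,0,0.001,0,0,0],[0.87,0,0,0.001,0,0,0],[0.87,0,0,0.001,0,0,0],[0.87,0,0,-0.04,0,0,0],[0.6,0,0.01,-0.08,0,0,10],[0.45,0,0.06,-0.08,0,0,90],[0.45,0,0.06,-0.08,0,0,90],[0.45,0,0.06,-0.08,0,0,90],[0.45,0,0.06,-0.08,0,0,90],[0.45,0,0.06,-0.08,0,0,90],[0.45,0,0.06,-0.08,0,0,90],[0.45,0,0.06,-0.08,0,0,90]])

```text
clock: 20.27
position: [534.0, -144.4, 145.4]
ee_rot: [-0.326, 0.945, -0.0, 0.001]
contact_force: [-0.2, -0.3, -0.2]
gripper_width: 38.2
grasp_force: 0.0
```

Emit:
servo_tool(increments=[[0.45,0,0,0,0,0,10],[0.45,0,0,0,0,0,0]])

```text
clock: 20.52
position: [534.0, -144.3, 145.4]
ee_rot: [-0.33, 0.944, -0.0, 0.001]
contact_force: [-0.0, 0.6, 0.2]
gripper_width: 38.6
grasp_force: 0.0
```

```bash
python3 - <<'E'
from m import *
where(); plan(-102,0,65,-180)
E
```

```text
t 20.52 loc [-103.4   -0.2] z 145.4 rel -175.0 tilt 0.09 F [-0.   0.6  0.2] w 38.6 g 0.0 j [ 0.03  0.34 -0.29  0.   -0.94 -0.93]
target [ 535.1 -143.4   65. ] shift m [-0.0013  0.0002  0.0804] rot [-0.1  0.1  5. ]
```

Emit:
servo_tool(increments=[[0.9,0,0,0.04,0,0,5],[0.9,0.001,0,0.082,0,0,5],[0.9,0.001,0,0.082,0,0,5]])

```text
clock: 20.9
position: [530.7, -144.9, 60.5]
ee_rot: [-0.287, 0.958, 0.001, -0.003]
contact_force: [0.3, 0.2, 0.9]
gripper_width: 76.5
grasp_force: 0.0
```

Emit:
servo_tool(increments=[[0.9,-0.008,0,0,0,0,0],[0.9,-0.014,0,0,0,0,0],[0.9,-0.02,0,0,0,0,0],[0.9,-0.026,0,0,0,0,0],[0.9,-0.032,0,0,0,0,0],[0.9,-0.036,0,0,0,0,0],[0.9,-0.039,0,0,0,0,0],[0.9,-0.039,0,0,0,0,0]])

```text
clock: 21.9
position: [564.1, -124.1, 64.1]
ee_rot: [-0.287, 0.958, -0.0, -0.002]
contact_force: [-5.5, -3.9, 4.5]
gripper_width: 77.1
grasp_force: 3.0
```

```bash
python3 - <<'E'
from m import *
where()
E
```

```text
t 21.9 loc [-67.1   0.1] z 64.1 rel -180.2 tilt 0.18 F [-5.5 -3.9  4.5] w 77.1 g 3.0 j [ 0.06  0.48 -0.32  0.   -0.78 -1.05]
```

Emit:
servo_tool(increments=[[0.9,-0.002,0,0,0,0,0],[0.9,-0.004,0,0,0,0,0],[0.9,-0.006,0,0,0,0,0],[0.9,-0.006,0,0,0,0,0]])

```text
clock: 22.4
position: [566.6, -122.3, 64.0]
ee_rot: [-0.287, 0.958, -0.0, -0.004]
contact_force: [-9.5, -8.8, 7.7]
gripper_width: 77.1
grasp_force: 6.3
```

```bash
python3 - <<'E'
from m import *
where()
E
```

```text
t 22.4 loc [-64.    0.2] z 64.0 rel -180.2 tilt 0.51 F [-9.5 -8.8  7.7] w 77.1 g 6.3 j [ 0.07  0.48 -0.31  0.   -0.79 -1.06]
```

The box is home: the finger stopped at x = -64 against the expected -63.8. Next I'll go over the top to behind the lid.

Emit:
servo_tool(increments=[[0.9,0.02,0,0,0,0,0],[0.3,0.03,0,-0.05,0,0,0],[0,0.03,0,-0.11,0,0,0],[0,0.03,0,-0.17,0,0,0],[0,0.03,0,-0.23,0,0,0],[0,0.0,0,-0.26,0,0,0],[0,0,0,-0.26,0,0,0]])

```text
clock: 23.28
position: [572.4, -119.2, 326.0]
ee_rot: [-0.288, 0.958, -0.001, 0.004]
contact_force: [-0.3, -0.3, -1.4]
gripper_width: 0.1
grasp_force: 0.0
```

```bash
python3 - <<'E'
from m import *
where(); plan(160,0,320,-180)
im=arm.get_image("side"); b=arm.spot_point("side","lid_edge"); print(b[:1])
cs,sn=np.cos(C[2]),np.sin(C[2])
for th in (1.75,1.8,1.85,1.9,1.95):
    x=78-153*np.cos(th)+9*np.sin(th); z=109+153*np.sin(th)+9*np.cos(th)
    print(th,round(x),round(z),proj(im,[C[0]+cs*x,C[1]+sn*x,z]).round(1))
cv2.imwrite("pics/s2c.png",cv2.resize(im["color"][140:350,120:400,::-1],None,fx=2.8,fy=2.8,interpolation=cv2.INTER_CUBIC))
E
```

```text
t 23.27 loc [-57.5  -0.5] z 326.0 rel -180.1 tilt 0.47 F [-0.3 -0.3 -1.4] w 0.1 g 0.0 j [ 0.07  0.26  0.07 -0.   -1.37 -1.06]
target [753.4   1.5 320. ] shift m [-0.2175  0.001   0.0076] rot [-0.2  0.4 -0.1]
[{'centre': [343.7, 181.0], 'p': 0.59}]
1.75 114 258 [[328.2 179.4]]
1.8 122 256 [[332.7 180.5]]
1.85 129 254 [[337.2 181.8]]
1.9 136 251 [[341.5 183.3]]
1.95 143 248 [[345.8 185. ]]
```

View pics/s2c.png

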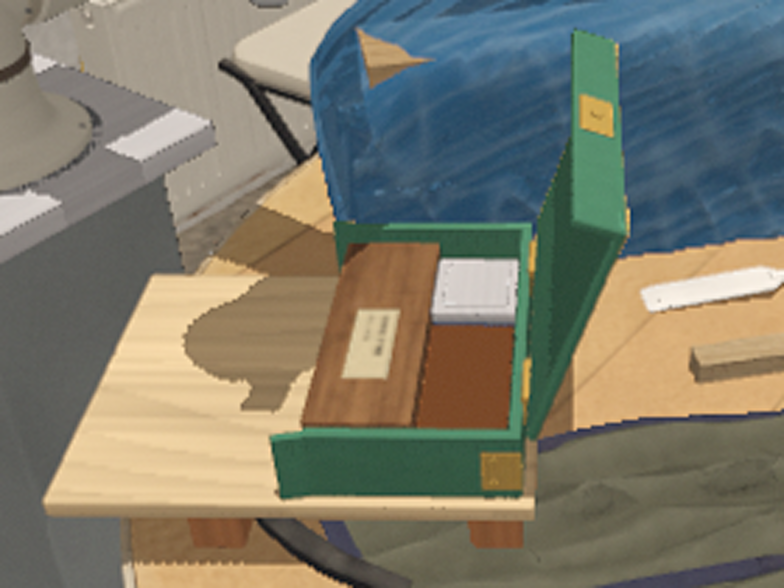

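All items lie flat: the box at (370,330) fills the front, with the tin at (477,290) and the strop at (465,375) behind it. The lid edge is at about (600,40–230). Next I'll move behind the lid.

Emit:
servo_tool(increments=[[0,-0.06,0,0.005,0,0,0],[0,-0.12,0,0.005,0,0,0],[0,-0.18,0,0.005,0,0,0],[0,-0.225,0,0.005,0,0,0],[0,-0.225,0,0.005,0,0,0],[0,-0.225,0,0.05,0,0,0],[0,-0.225,0,0.095,0,0,0],[0,-0.225,0,0.095,0,0,0]])

```text
clock: 24.38
position: [754.9, 2.6, 222.2]
ee_rot: [-0.287, 0.958, 0.001, -0.006]
contact_force: [-0.2, -0.2, 0.1]
gripper_width: 0.3
grasp_force: 0.0
```

```bash
python3 - <<'E'
from m import *
where()
for th in np.arange(2,-.01,-.1):
    r=125; x=78-r*np.cos(th)+9*np.sin(th); z=109+r*np.sin(th)+9*np.cos(th)
    print(round(th,1),"tip surf",round(x,1),round(z,1))
E
```

```text
t 24.38 loc [1.619e+02 1.000e-01] z 222.2 rel -180.3 tilt 0.67 F [-0.2 -0.2  0.1] w 0.3 g 0.0 j [ 0.22  0.63  0.39 -0.   -1.35 -1.21]
2.0 tip surf 138.2 218.9
1.9 tip surf 126.9 224.4
1.8 tip surf 115.2 228.7
1.7 tip surf 103.0 231.8
1.6 tip surf 90.6 233.7
1.5 tip surf 78.1 234.3
1.4 tip surf 65.6 233.7
1.3 tip surf 53.2 231.9
1.2 tip surf 41.1 228.8
1.1 tip surf 29.3 224.5
1.0 tip surf 18.0 219.0
0.9 tip surf 7.3 212.5
0.8 tip surf -2.6 204.9
0.7 tip surf -11.8 196.4
0.6 tip surf -20.1 187.0
0.5 tip surf -27.4 176.8
0.4 tip surf -33.6 166.0
0.3 tip surf -38.8 154.5
0.2 tip surf -42.7 142.7
0.1 tip surf -45.5 130.4
-0.0 tip surf -47.0 118.0
```

Emit:
servo_tool(increments=[[0,0.012,0,-0.002,0,0,0],[0,0.024,0,-0.004,0,0,0],[0,0.036,0,-0.006,0,0,0],[0,0.048,0,-0.006,0,0,0],[0,0.06,0,-0.008,0,0,0],[0,0.073,0,-0.008,0,0,0],[0,0.085,0,-0.008,0,0,0],[0,0.098,0,-0.006,0,0,0],[0,0.11,0,-0.005,0,0,0],[0,0.11,0,-0.005,0,0,0]])

```text
clock: 25.62
position: [664.5, -57.7, 231.8]
ee_rot: [-0.287, 0.958, 0.0, -0.002]
contact_force: [0.1, 0.1, -0.7]
gripper_width: 0.0
grasp_force: 0.0
```

```bash
python3 - <<'E'
from m import *
where()
im=arm.get_image("side"); b=arm.spot_point("side","lid_edge"); print(b[:1])
cs,sn=np.cos(C[2]),np.sin(C[2])
for th in (1.4,1.3,1.2,1.1,1.0):
    x=78-153*np.cos(th)+9*np.sin(th); z=109+153*np.sin(th)+9*np.cos(th)
    print(th,round(x),round(z),proj(im,[C[0]+cs*x,C[1]+sn*x,z]).round(1))
E
```

```text
t 25.62 loc [53.2 -0.1] z 231.8 rel -180.3 tilt 0.26 F [ 0.1  0.1 -0.7] w 0.0 g 0.0 j [ 0.16  0.46  0.13 -0.   -1.24 -1.14]
[{'centre': [281.0, 183.4], 'p': 0.67}]
1.4 61 261 [[295.3 177.4]]
1.3 46 259 [[286.  178.7]]
1.2 31 255 [[277.1 180.9]]
1.1 17 249 [[268.5 183.8]]
1.0 3 243 [[260.5 187.4]]
```

Emit:
servo_tool(increments=[[0,0.013,0,0.005,0,0,0],[0,0.024,0,0.012,0,0,0],[0,0.035,0,0.019,0,0,0],[0,0.045,0,0.027,0,0,0],[0,0.054,0,0.036,0,0,0],[0,0.062,0,0.045,0,0,0],[0,0.069,0,0.055,0,0,0],[0,0.076,0,0.066,0,0,0],[0,0.081,0,0.077,0,0,0],[0,0.085,0,0.087,0,0,0],[0,0.085,0,0.087,0,0,0]])

```text
clock: 27.1
position: [594.4, -103.6, 144.2]
ee_rot: [-0.287, 0.958, 0.001, -0.001]
contact_force: [0.4, -0.0, -0.6]
gripper_width: -0.5
grasp_force: 0.0
```

```bash
python3 - <<'E'
from m import *
where()
E
```

```text
t 27.1 loc [-30.5   0.4] z 144.2 rel -180.2 tilt 0.18 F [ 0.4 -0.  -0.6] w -0.5 g 0.0 j [ 0.1   0.42 -0.16 -0.   -0.99 -1.08]
```

Emit:
servo_tool(increments=[[0,0.006,0,0.008,0,0,0],[0,0.012,0,0.015,0,0,0],[0,0.016,0,0.021,0,0,0],[0,0.016,0,0.026,0,0,0],[0,0.016,0,0.028,0,0,0],[0,0.016,0,0.028,0,0,0]])

```text
clock: 27.85
position: [581.6, -112.5, 118.1]
ee_rot: [-0.287, 0.958, -0.0, -0.001]
contact_force: [-2.3, -0.9, 4.1]
gripper_width: -0.1
grasp_force: 2.1
```

```bash
python3 - <<'E'
from m import *
where()
E
```

```text
t 27.85 loc [-46.2  -0. ] z 118.1 rel -180.2 tilt 0.09 F [-2.3 -0.9  4.1] w -0.1 g 2.1 j [ 0.08  0.43 -0.22  0.   -0.92 -1.07]
```

Contact is at z = 118, the shut height. I'll press a little more to make sure.

Emit:
servo_tool(increments=[[0,0.006,0,0.002,0,0,0],[0,0.01,0,0.005,0,0,0],[0,0.01,0,0.007,0,0,0],[0,0.01,0,0.007,0,0,0]])

```text
clock: 28.35
position: [580.7, -115.1, 117.9]
ee_rot: [-0.289, 0.957, -0.002, 0.009]
contact_force: [-0.7, 12.9, 24.3]
gripper_width: 0.1
grasp_force: 12.0
```

```bash
python3 - <<'E'
from m import *
where()
E
```

```text
t 28.35 loc [-48.3  -1.7] z 117.9 rel -180.0 tilt 1.04 F [-0.7 12.9 24.3] w 0.1 g 12.0 j [ 0.08  0.42 -0.24 -0.   -0.89 -1.06]
```

Emit:
servo_tool(increments=[[0,0,0,-0.03,0,0,0],[0,0,0,-0.09,0,0,0],[0,0,0,-0.15,0,0,0],[0,0.04,0.06,-0.2,0,0,0],[0,0.06,0.12,-0.2,0,0,0],[0,0.06,0.18,-0.2,0,0,0],[0,0.06,0.24,-0.2,0,0,0],[0,0.06,0.24,-0.2,0,0,0]])

```text
clock: 29.35
position: [390.1, 51.6, 311.2]
ee_rot: [-0.289, 0.957, 0.001, 0.001]
contact_force: [1.0, -0.0, -0.9]
gripper_width: 0.2
grasp_force: 0.0
```

```bash
python3 - <<'E'
from m import *
where()
im=arm.get_image("side"); b=arm.spot_point("side","lid_edge"); print(b[:1])
cs,sn=np.cos(C[2]),np.sin(C[2])
for th in (0,.05,.1):
    x=78-153*np.cos(th)+9*np.sin(th); z=109+153*np.sin(th)+9*np.cos(th)
    print(th,round(x),round(z),proj(im,[C[0]+cs*x,C[1]+sn*x,z]).round(1))
cv2.imwrite("pics/s3c.png",cv2.resize(im["color"][140:350,120:400,::-1],None,fx=2.8,fy=2.8,interpolation=cv2.INTER_CUBIC))
E
```

```text
t 29.35 loc [-115.   242.6] z 311.2 rel -180.0 tilt 0.17 F [ 1.  -0.  -0.9] w 0.2 g 0.0 j [ 0.55 -0.08 -0.36 -0.   -1.29 -1.53]
[]
0 -75 118 [[222.9 247.6]]
0.05 -74 126 [[222.7 244.3]]
0.1 -73 133 [[222.7 240.8]]
```

View pics/s3c.png

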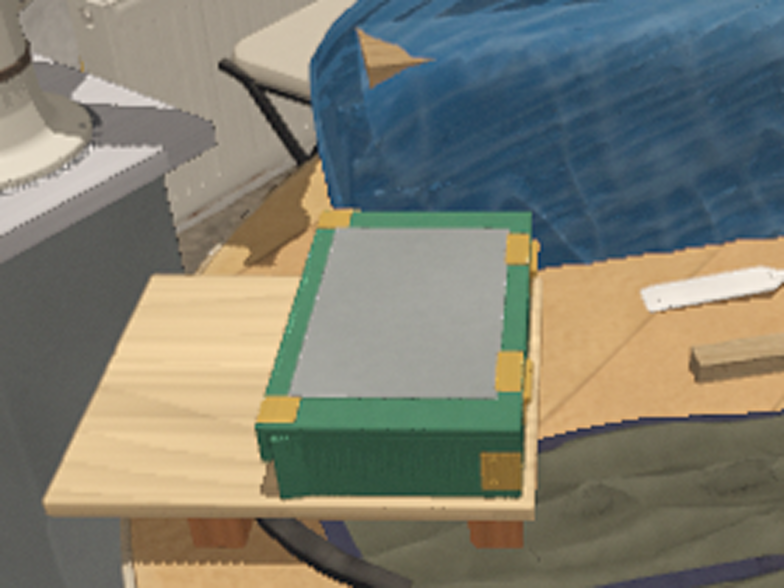

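The lid is shut flat. Its front edge is at crop (258–325, 220–430), with the middle near (288,302), which matches the predicted shut position. The chisel and oak strip look undisturbed, and the arm is clear.

```bash
python3 -c "
from bench import arm
print(arm.job_done())"
```

```text
the job is handed in; nothing more can be done
None
```

The kit is packed and the job handed in: the strop and tin lie side by side against the back wall, the oilstone box is home in front of them, the lid is fully shut, and the chisel and oak strip were not touched (about 29 s on the clock; no verdict was returned).

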